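Close the spacer box in the tool store

ROBOT

A 7-joint arm with a two-finger parallel gripper is mounted at the origin on the work surface. World frame = base frame: x ahead of the robot, y to its left, z up, the work surface at z = 0. Lengths are in m, angles in rad, forces in N, time in s.
With the tool pointing down it reaches from about 0.4 to 0.875 m from the base axis. Payload 6.5 kg.
Tool frame: the origin (TCP) lies at the very end of the fingers, on their centre line; the grasp point (between the pads) lies 19 mm behind it; z points along the fingers, x is the direction in which the jaws open and shut, and the axes are right-handed (so a half turn about z gives the same grasp; the last joint's range is limited). The gripper opens to 85 mm and grips with 20 to 120 N. Pads are 22 mm wide; open, the fingers measure 114 mm over their backs; the gripper's body (76 mm by 85 mm) begins 54 mm behind the grasp point. The pads swing forward as they close: fully open they stand 13 mm farther back than shut.
Start: joints at [1.142, 0.536, -0.004, 1.538, 0.003, 1.067, -0.071], TCP at [0.231, -0.608, 0.231] pointing down, gripper open.
Joint ranges: [-2.7, 2.7], [-0.37, 2.16], [-1.27, 1.26], [0.24, 2.4], [-1.31, 4.45], [0.19, 1.91], [-2.76, 2.76]. Speed limits (rad/s): [2.39, 2.39, 3.14, 3.14, 3.14, 3.14, 3.14].

INTERFACE

Orientations are given as a unit quaternion [x, y, z, w].
In Python, from plant import bot gives the robot as it stands. The module is installed in compiled form; this text tells all that it offers. Calls block until the motion is done:
- bot.goto(position, orientation): joint-space move of the TCP to a pose.
- bot.move_l(position, feed=0.15, orientation=None): straight line of the TCP; orientation=None keeps the orientation; feed is the mean speed in m/s.
- bot.move_j(angles): joint-space move.
- bot.move_gripper(opening, squeeze=None): finger opening in m; squeeze is the grip in N (None keeps the last); returns when the fingers have stopped.
- bot.dwell(seconds).
- bot.ik(position, orientation): joint angles nearest the present ones, or None.
- bot.sense(): the state.
- bot.read_camera(name): name is "scene" or "top" or "wrist"; returns the picture (420x560x3 uint8, blue, green, red); there is no depth.
- bot.camera_model(name): a dict with "fx", "fy", "cx", "cy" (pixels), "rvec" (rotation vector, rad) and "tvec" (3), from world to camera coordinates, as OpenCV has them. Camera axes: x right, y down, z forward; pixel columns grow to the right and rows downward; lengths in m; the calibration is good to about 2 mm. A picture is of the moment at which its call begins: read the wrist's pose just before it. camera_model takes no time and is no camera call; for the wrist camera it gives the pose at the moment of the call.
A pose or a line that the arm cannot do raises bot.Unreachable and nothing moves.
- bot.job_done(): hands the job in, once; it reports no verdict.
Trained networks look in the newest picture that a camera, given by its name, has taken for a name from the list of things; names that differ only in an ending like _2 or _b are one class to them, and where a whole thing is asked for, a point or a joint stands for the part that bears it (a point fixed in the world has none). Each returns a list of dicts, best first, with "confidence" (0 to 1); they miss things now and then, are a little off and sometimes report something else, mostly with a low value. They report only what shows in the picture. A call takes as long as a camera call. They do not tell look-alikes from the thing itself.
- bot.boxes_of(camera, name): "location" ([column, row] in pixels, amid what is visible of it).
- bot.masks_of(camera, name): "pixels" (420x560 bool, what is visible of it) and "location" ([column, row] in pixels, amid what is visible of it).
The state is a dict: "t": time; "qpos": joint angles; "joint_vel": joint speeds; "effort": joint torques, N m; "eef_pos": TCP position; "eef_rot": TCP orientation; "ft_force": force on the tool from outside, world axes, zero at the start; "wrist_torque": the same for the moment, N m; "width": finger opening in m.
Only numpy, scipy, OpenCV 4.12 (cv2) and the standard library are available. Lean on these libraries where they do the work, as an engineer would, in place of code of your own. Each camera call takes 0.05 s, during which the arm holds its last target.

TASK

The lid will not go on the open parts box because one spacer sleeve is too long and sticks up above the rim. Take that long sleeve out and stand it upright in the shallow open tray, then put the loose lid squarely on the parts box so that it sits flat on the rim all round.

Things in the scene. Friction and masses are not known exactly. Their poses are not given: they have to be found in the camera images.
- box: Open grey steel parts box, fixed. Outside 132 (x) x 102 (y) x 50 mm high; walls and floor 4 mm, opening 124 x 94 mm; dark fill line inside, 12 mm below the rim. In it stand three 30 mm diameter steel sleeves in a row along x, 41 mm apart: two short, 30 mm high (below the fill line), and the long one; their order varies. Origin: centre of its underside; z up.
- long_sleeve_center (a point): The long spacer sleeve: a plain round bright steel tube, 30 mm diameter, 95 mm long, about 0.3 kg, loose, standing upright on the box floor so that its top 49 mm stick up above the rim. Point: its centre, half-way up (47.5 mm from either end); z along its axis.
- tray: Shallow open bare-steel tray, fixed to the work top, empty. Outside 170 mm along its x, 140 mm along its y, 25 mm high; walls and floor 4 mm thick. It lies on one side of the box, the lid on the other; the side varies. Origin: centre of its underside; z up.
- lid_handle (a point): Loose lid (0.4 kg), right way up: plate 158 (x) x 128 (y) x 4 mm; under it a centred block 98 x 68 x 10 mm that enters the box with 13 mm play all round; on top a bridge handle, bar 80 (x) x 16 (y) x 14 mm, 22 mm gap below it, a post at each end. Point: bar's centre, 33 mm above plate's underside, so 83 mm above the box's underside when seated. x along bar, z up. Fits either way round.
There are look-alikes about, which are no part of the job. Of the things that look like the tray, take the one that is farthest to the robot's left at the start.

How it is judged:
By the outcome, as a careful person would: the job done as asked, in the order asked, and still so for the second after the job is handed in, with the robot touching nothing.
It also fails if it takes over 64 s, if anything falls off the work surface, if the arm or the gripper's body presses on something with over 40 N, if the wrist force passes 120 N, or if a joint passes its speed limit or range.

## Working session

There is one attempt and no reset: what is moved stays moved. The work goes in short steps, each a Python script; the robot and the scene stay as the last script left them, time stands still between calls to the robot, and variables do not carry over. Pictures are saved under pics/ and viewed, and the job is handed in when it is done.

```bash
mkdir -p pics; ls; python3 - <<'E'
from plant import bot
import cv2,numpy as np
s=bot.sense(); print(s)
for c in ["scene","top","wrist"]:
    im=bot.read_camera(c); cv2.imwrite(f"pics/a_{c}.png",im)
    m=bot.camera_model(c); print(c,m)
    for n in ["box","long_sleeve_center","tray","lid_handle"]:
        print(c,n,[(np.round(d["location"]),round(d["confidence"],2)) for d in bot.boxes_of(c,n)])
print(bot.sense()["t"])
E
```

```text
pics
{'t': 0.0, 'qpos': array([ 1.14180254,  0.53718296, -0.00441632,  1.5388737 ,  0.00261359,
        1.06729658, -0.07119683]), 'joint_vel': array([ 2.64824041e-04, -5.84265538e-04,  8.24726503e-04,  3.39528968e-05,
        5.43837019e-05,  1.54094232e-03, -5.47700667e-04]), 'effort': array([-6.97630985e-04, -5.83393049e+01,  1.04833335e+00, -2.59095562e+01,
        1.22936099e-02,  9.55645053e-03,  1.23722472e-05]), 'eef_pos': array([ 0.23041799, -0.60711122,  0.2304022 ]), 'eef_rot': array([ 8.23087159e-01, -5.67914393e-01, -7.62717130e-04, -4.33995168e-04]), 'ft_force': array([-0.40840109, -0.26332362, -0.72636289]), 'wrist_torque': array([ 0.06863935, -0.00827069,  0.0320015 ]), 'width': 0.08557887670094663}
scene {'fx': 415.64369044836656, 'fy': 415.64369044836656, 'cx': 274.6531168052855, 'cy': 210.92241095758453, 'rvec': array([ 2.27648133,  1.3873813 , -0.39463459]), 'tvec': array([-0.19418831, -0.31068767,  1.08805256])}
scene box [(array([280., 259.]), 0.86)]
scene long_sleeve_center [(array([286., 249.]), 0.91)]
scene tray [(array([319., 137.]), 0.98), (array([427., 193.]), 0.83), (array([279., 256.]), 0.18)]
scene lid_handle [(array([136., 320.]), 0.76)]
top {'fx': 405.84047876763657, 'fy': 405.84047876763657, 'cx': 279.4634676306729, 'cy': 208.39087393145297, 'rvec': array([ 2.14239311, -2.16063946,  0.15283105]), 'tvec': array([0.00249051, 0.46826075, 0.93316975])}
top box [(array([293., 187.]), 0.97)]
top long_sleeve_center [(array([286., 183.]), 0.47)]
top tray [(array([145., 186.]), 0.95), (array([200., 287.]), 0.85)]
top lid_handle [(array([411., 192.]), 0.72)]
wrist {'fx': 355.27547740715926, 'fy': 355.27547740715926, 'cx': 284.0056427850711, 'cy': 208.05089736045073, 'rvec': array([-2.39642391,  1.65454798,  0.22320989]), 'tvec': array([-0.64881542, -0.03387946,  0.37760075])}
wrist box []
wrist long_sleeve_center []
wrist tray []
wrist lid_handle []
0.75
```

View pics/a_scene.png

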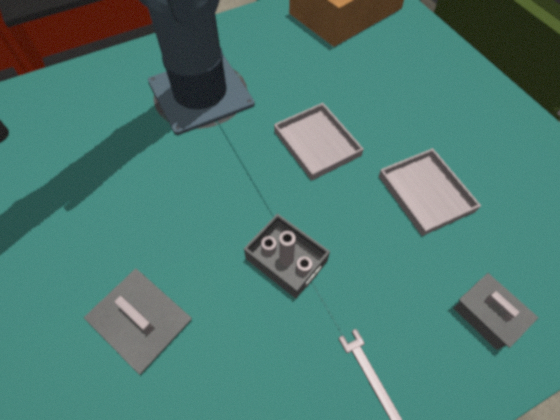

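View pics/a_top.png

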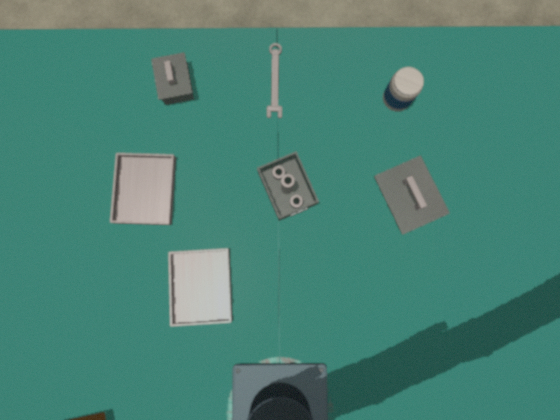

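The trays are at (144,188) and (200,287) in the top view, and the left-most one is (144,188). The box is at (288,187) with the long sleeve in the middle of its row at (288,181). The lid is at (412,193). The closed box at (172,78) is a look-alike. Next I fit poses to the masks.

```bash
cat > h.py <<'E'
from plant import bot
import cv2,numpy as np
from scipy.optimize import minimize
from scipy.spatial.transform import Rotation as R
def proj(m,P):
    p,_=cv2.projectPoints(np.asarray(P,float).reshape(-1,3),m["rvec"],m["tvec"],np.array([[m["fx"],0,m["cx"]],[0,m["fy"],m["cy"]],[0,0,1]]),None); return p.reshape(-1,2)
def ray(m,uv,z):
    Rm=cv2.Rodrigues(m["rvec"])[0]; c=-Rm.T@m["tvec"]
    d=Rm.T@np.array([(uv[0]-m["cx"])/m["fx"],(uv[1]-m["cy"])/m["fy"],1]); return c+d*(z-c[2])/d[2]
def boxpts(x,y,z0,z1):
    return np.array([[a*x/2,b*y/2,c] for a in(-1,1) for b in(-1,1) for c in(z0,z1)])
def world(p,P):
    c,s=np.cos(p[2]),np.sin(p[2]); return np.c_[c*P[:,0]-s*P[:,1]+p[0], s*P[:,0]+c*P[:,1]+p[1],P[:,2]]
def sil(m,Ps,p):
    S=4; im=np.zeros((420*S,560*S),np.uint8)
    for P in Ps:
        q=proj(m,world(p,P)); h=cv2.convexHull(((q+0.5)*S).astype(np.int32)); cv2.fillConvexPoly(im,h,255)
    return cv2.resize(im,(560,420),interpolation=cv2.INTER_AREA)/255.
def fit(views,Ps,p0):
    def cost(v):
        p=[p0[0]+v[0]*.01,p0[1]+v[1]*.01,p0[2]+v[2]*.1]
        return sum(np.abs(sil(m,Ps,p)-k).sum()/k.sum() for m,k in views)
    r=minimize(cost,[0,0,0],method="Nelder-Mead",options=dict(initial_simplex=[[0,0,0],[1.5,0,0],[0,1.5,0],[0,0,2]],xatol=.01,fatol=1e-4,maxiter=120))
    return np.array(p0)+r.x*[.01,.01,.1], r.fun/len(views)
BOX=[boxpts(.132,.102,0,.05)]; TRAY=[boxpts(.17,.14,0,.025)]
E
python3 - <<'E'
from h import *
V={}
for c in ["top","scene"]:
    bot.read_camera(c); m=bot.camera_model(c)
    for n in ["box","long_sleeve_center","tray","lid_handle"]:
        V[c,n]=[(d["confidence"],np.array(d["location"]),d["pixels"]) for d in bot.masks_of(c,n)]
        print(c,n,[(round(a,2),b.round(),k.sum()) for a,b,k in V[c,n]])
import pickle; pickle.dump(V,open("V.pkl","wb"))
E
```

```text
top box [(0.95, array([292., 190.]), np.int64(2193)), (0.48, array([146., 188.]), np.int64(4336))]
top long_sleeve_center [(0.59, array([285., 181.]), np.int64(231))]
top tray [(0.9, array([200., 286.]), np.int64(4465)), (0.57, array([145., 188.]), np.int64(4346))]
top lid_handle [(0.62, array([411., 195.]), np.int64(3374))]
scene box []
scene long_sleeve_center [(0.77, array([286., 248.]), np.int64(499))]
scene tray [(0.95, array([317., 139.]), np.int64(3796)), (0.78, array([430., 193.]), np.int64(4849))]
scene lid_handle [(0.73, array([136., 317.]), np.int64(5803))]
```

```bash
cat >> h.py <<'E'
def lidm(z): # z of plate underside
    H=boxpts(.08,.016,z+.026,z+.040)
    return [boxpts(.158,.128,z,z+.004),H]
E
python3 - <<'E'
from h import *
import pickle; V=pickle.load(open("V.pkl","rb"))
M={c:bot.camera_model(c) for c in("top","scene")}
def sel(c,n,uv):
    a=[k for _,l,k in V[c,n] if np.hypot(*(l-uv))<15]; return (M[c],a[0].astype(float)) if a else None
for nm,n,P,u,us,z in [("box","box",BOX,(288,187),None,.05),("tray","tray",TRAY,(144,188),(430,193),.025),("tray2","tray",TRAY,(200,287),(318,139),.025),("lid","lid_handle",lidm(.01),(412,193),(136,318),.014)]:
    x0=ray(M["top"],u,z)[:2]; 
    yaw0={"box":.42,"lid":.5}.get(nm,0.)
    vs=[]
    t=sel("top",n,np.array(u)); vs.append(t)
    if nm=="box": 
        k=t[1].copy(); k[[kk for _,l,kk in V["top","long_sleeve_center"]][0]]=1; vs[0]=(t[0],k)
    if us is not None: vs.append(sel("scene",n,np.array(us)))
    print(nm,x0)
    for yy in ([yaw0] if nm in("box","lid") else [0,np.pi/2]):
        for w in ([vs[:1]] + ([vs[1:],vs] if len(vs)>1 else [])): print("  ",*fit(w,P,[*x0,yy]))
print("sleeve top",ray(M["top"],(288,181),.095))
im=cv2.resize(cv2.imread("pics/a_top.png")[130:250,90:470],None,fx=2,fy=2,interpolation=cv2.INTER_CUBIC);cv2.imwrite("pics/b.png",im)
E
```

```text
box [ 0.51646173 -0.02193051]
   [ 0.52321515 -0.02123307  0.39304429] 0.1386217080974649
tray [0.52164479 0.32476966]
   [ 0.52336801  0.33017135 -0.04016038] 0.02322081156438645
   [ 0.5223938   0.3252214  -0.03338406] 0.026956032980319372
   [ 0.52313481  0.32770544 -0.04258239] 0.04323479245283763
   [0.52248151 0.32938721 1.76309102] 0.29088907537244074
   [0.53412885 0.33423929 1.50016755] 0.3002171460458796
   [0.52375356 0.32819561 1.7624702 ] 0.2996782674902295
tray2 [0.2856493  0.18550396]
   [0.28684217 0.18762753 0.04859306] 0.030395011307994643
   [0.28744835 0.18308136 0.02768311] 0.03910617987974958
   [0.28701272 0.18623247 0.04289601] 0.046511965775717416
   [0.28471416 0.18987052 1.88282516] 0.3138651384405946
   [0.28796713 0.18283904 1.3676804 ] 0.2757732597780946
   [0.28770434 0.18773086 1.85895167] 0.3182992331590796
lid [ 0.50606746 -0.32530865]
   [ 0.50341085 -0.32312021  0.4039402 ] 0.023448051419738023
   [ 0.50402634 -0.32719187  0.40885933] 0.020426892107868477
   [ 0.50417948 -0.3260006   0.40909463] 0.03854275153844729
sleeve top [ 0.52147549 -0.02091134  0.095     ]
```

View pics/b.png

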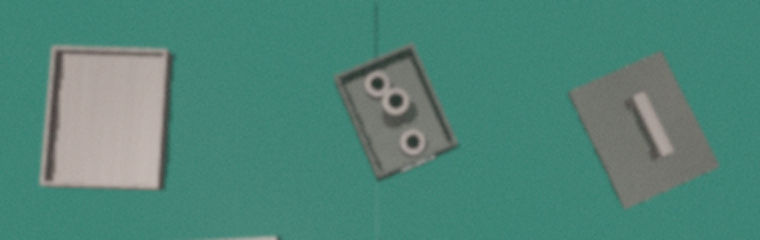

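```bash
cat >> h.py <<'E'
def down(yaw): return (R.from_euler("z",yaw)*R.from_euler("x",np.pi)).as_quat()
def look(name):
    m=bot.camera_model("wrist"); im=bot.read_camera("wrist"); cv2.imwrite(f"pics/{name}.png",im); return m,im
def st():
    s=bot.sense(); print("t %.2f"%s["t"],s["eef_pos"].round(4),"F",s["ft_force"].round(1),"w %.4f"%s["width"])
    return s
E
python3 - <<'E'
from h import *
s=bot.sense(); Rt=R.from_quat(s["eef_rot"]).as_matrix(); m=bot.camera_model("wrist")
Rm=cv2.Rodrigues(m["rvec"])[0]; c=-Rm.T@m["tvec"]; print("cam in tool",Rt.T@(c-s["eef_pos"]), Rt.T@Rm.T)
print(R.from_quat(s["eef_rot"]).as_matrix()[:,0])
for nm,p,z in [("box",(.522,-.021),.3),("tray",(.523,.3275),.2),("lid",(.504,-.326),.2)]:
  for y in (.4,.4+np.pi/2,.4-np.pi/2,0,np.pi/2,-np.pi/2):
    q=bot.ik([*p,z],down(y)); print(nm,round(y,2),None if q is None else q.round(2))
E
```

```text
cam in tool [-0.00122021 -0.06719602 -0.14194513] [[ 9.99999812e-01 -6.02282713e-04  1.18351166e-04]
 [ 5.49301413e-04  9.64165278e-01  2.65301744e-01]
 [-2.73896739e-04 -2.65301629e-01  9.64165427e-01]]
[ 3.54930885e-01 -9.34892543e-01  7.17898574e-06]
box 0.4 [ 0.48  0.31 -0.64  1.77  0.2   1.13  0.17]
box 1.97 [ 0.78  0.44 -1.07  1.75  0.41  1.2   1.56]
box -1.17 [ 0.32  0.28 -0.45  1.77  0.13  1.12 -1.34]
box 0 [ 0.44  0.3  -0.59  1.77  0.18  1.13 -0.21]
box 1.57 [ 0.64  0.36 -0.86  1.76  0.3   1.16  1.26]
box -1.57 [ 0.28  0.27 -0.4   1.78  0.12  1.11 -1.72]
tray 0.4 [ 0.08  0.8  -1.12  1.61  0.75  1.22 -0.8 ]
tray 1.97 [ 0.06  0.77 -1.08  1.62  0.72  1.2   0.8 ]
tray -1.17 [-0.07  0.66 -0.84  1.62  0.54  1.1  -2.22]
tray 0 [ 0.06  0.77 -1.07  1.62  0.71  1.2  -1.17]
tray 1.57 [ 0.09  0.81 -1.14  1.61  0.77  1.23  0.36]
tray -1.57 [-0.04  0.68 -0.88  1.62  0.57  1.12 -2.64]
lid 0.4 [ 0.81  0.52 -0.43  1.68  0.25  0.99  0.69]
lid 1.97 [ 1.21  0.74 -1.08  1.66  0.7   1.17  1.93]
lid -1.17 [ 0.57  0.49 -0.1   1.7   0.06  0.96 -0.72]
lid 0 [ 0.75  0.51 -0.35  1.69  0.2   0.98  0.33]
lid 1.57 [ 0.98  0.58 -0.67  1.67  0.41  1.03  1.74]
lid -1.57 [ 0.52  0.49 -0.02  1.7   0.01  0.95 -1.08]
```

```bash
python3 - <<'E'
from h import *
bot.goto([.522,-.021,.24],down(.4-np.pi/2)); st(); bot.dwell(.2)
m,im=look("w1")
print(m["rvec"].tolist(),m["tvec"].tolist())
for n in ["box","long_sleeve_center"]:
    for d in bot.masks_of("wrist",n):
        print(n,d["confidence"],d["location"],d["pixels"].sum()); np.save(f"{n}_w1.npy",d["pixels"]); break
# overlays
for pts,col in ((proj(m,world([.522,-.021,.395],boxpts(.132,.102,.05,.05))),(0,0,255)),(proj(m,[[.522,-.021,.095],[.522,-.021,.004]]),(255,0,0))):
    for p in pts: cv2.circle(im,tuple(int(v) for v in p),3,col,-1)
cv2.imwrite("pics/w1o.png",im); st()
E
```

```text
t 3.58 [ 0.5221 -0.0221  0.2399] F [ 0.7 -0.6  1. ] w 0.0854
[-2.4239138300712813, 1.6096509378448727, 0.21704619282184912] [-0.22130915207827712, 0.4193150870359482, 0.5114417415216319]
box 0.76 [297.4, 167.6] 11819
long_sleeve_center 0.77 [287.1, 189.5] 1468
t 3.93 [ 0.522  -0.0212  0.24  ] F [-0.4 -0.9  0.6] w 0.0855
```

View pics/w1o.png

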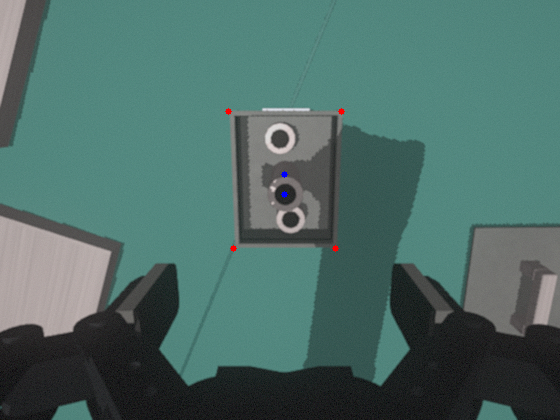

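```bash
python3 - <<'E'
import cv2
im=cv2.imread("pics/w1.png")[95:260,215:360]; cv2.imwrite("pics/w1z.png",cv2.resize(im,None,fx=3.6,fy=3.6,interpolation=cv2.INTER_CUBIC))
E
```

```text
(no output)
```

View pics/w1z.png

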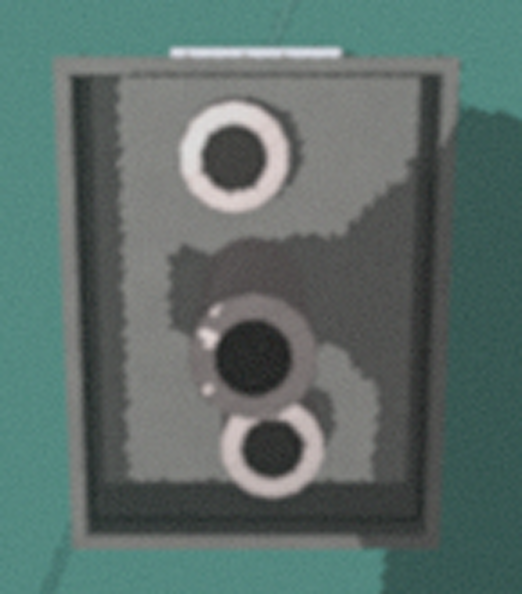

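```bash
python3 - <<'E'
from h import *
m=dict(bot.camera_model("wrist"))
uv=np.array([[230.3,111.7],[342.8,111.7],[235.3,247.2],[336.4,247.2]])
W=np.array([ray(m,u,.05) for u in uv]); print(W.round(4)); c=W.mean(0)
d=(W[0]+W[1]-W[2]-W[3])/2; e=(W[1]+W[3]-W[0]-W[2])/2
print("box",c,"len",np.hypot(*d[:2]),np.hypot(*e[:2]),"yaw",np.arctan2(d[1],d[0]),np.arctan2(e[1],e[0])+np.pi/2)
sl=ray(m,(285.3,193.6),.095); print("sleeve",sl)
for u in [(215+235/3.6,95+157/3.6),(215+272/3.6,95+448/3.6)]: print("short",ray(m,u,.034))
for y in (0.4-np.pi/2,.4): print(bot.ik([sl[0],sl[1],.057],down(y)))
E
```

```text
[[ 5.636e-01  5.010e-02  5.000e-02]
 [ 6.030e-01 -4.330e-02  5.000e-02]
 [ 4.431e-01 -4.000e-04  5.000e-02]
 [ 4.823e-01 -9.350e-02  5.000e-02]]
box [ 0.52297557 -0.02178959  0.05      ] len 0.1306873434876561 0.10123568953424802 yaw 0.39563796581982363 0.39902562633665273
sleeve [ 0.52261356 -0.02084232  0.095     ]
short [ 0.55786256 -0.00093524  0.034     ]
short [ 0.48674455 -0.04211135  0.034     ]
[ 0.20254258  0.6114557  -0.31784162  1.96710183  0.31808794  0.6109313
 -1.49483351]
[ 0.40460726  0.66810954 -0.58410248  1.95533272  0.56930174  0.68640675
 -0.13373671]
```

```bash
python3 - <<'E'
from h import *
o=down(.397-np.pi/2)
bot.move_l([.5226,-.021,.13],feed=.2,orientation=o); 
bot.move_l([.5226,-.021,.058],feed=.1); st()
bot.move_gripper(.02,squeeze=60); s=st()
bot.move_l([.5226,-.021,.085],feed=.08); st()
bot.move_l([.5226,-.021,.19],feed=.2); st(); look("w2")
cv2.imwrite("pics/s2.png",bot.read_camera("scene"))
E
```

```text
t 5.50 [ 0.5232 -0.021   0.0585] F [ 0.8  0.8 -0.6] w 0.0852
t 6.06 [ 0.5229 -0.0211  0.0584] F [ 0.1 -1.1  5.6] w 0.0289
t 6.55 [ 0.5228 -0.0211  0.0854] F [-0.7 -0.2 -1.7] w 0.0288
t 7.22 [ 0.5217 -0.0212  0.1889] F [-0.6  0.9 -2.7] w 0.0288
```

View pics/w2.png

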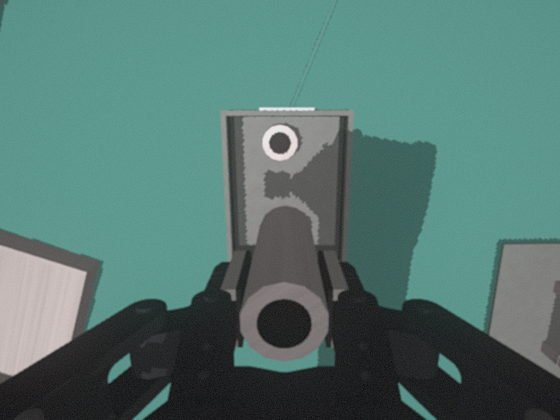

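View pics/s2.png

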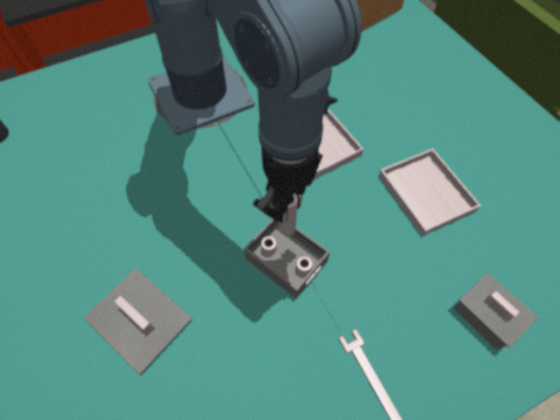

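```bash
python3 - <<'E'
from h import *
m=bot.camera_model("wrist"); s=bot.sense(); e=s["eef_pos"]; Rt=R.from_quat(s["eef_rot"]).as_matrix()
for d in (-.037,.058): 
    im_=[e+Rt@[.015*np.cos(a),.015*np.sin(a),d-0.0] for a in np.linspace(0,6.28,8)]
    print(d,proj(m,e+Rt@[0,0,d]),proj(m,im_).min(0),proj(m,im_).max(0))
# -> tray
o=down(.397-np.pi/2)
bot.goto([.523,.3275,.17],o); st()
bot.move_l([.523,.3275,.075],feed=.15); bot.dwell(.2); F0=st()["ft_force"][2]
z=.075
for z in np.arange(.066,.0525,-.0015):
    bot.move_l([.523,.3275,z],feed=.03); f=bot.sense()["ft_force"][2]
    if f-F0>6: break
st(); cv2.imwrite("pics/s3.png",bot.read_camera("scene")); look("w3")
E
```

```text
-0.037 [[287.59097324 318.49293595]] [246.66763077 278.74060877] [332.36495512 355.77702362]
0.058 [[285.97488962 227.95541329]] [262.98129005 204.11616266] [311.27704003 250.95653673]
t 8.64 [0.524  0.3252 0.1697] F [-0.1 -0.4 -2.2] w 0.0284
t 9.62 [0.5237 0.328  0.0762] F [-1.2  0.4 -2.8] w 0.0285
t 11.57 [0.5234 0.3277 0.0584] F [-1.7 -2.   9.7] w 0.0290
```

View pics/s3.png

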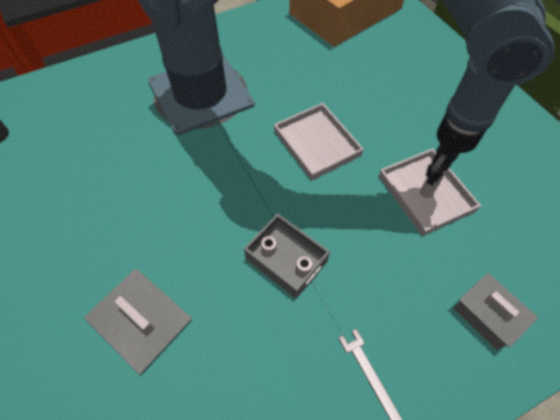

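View pics/w3.png

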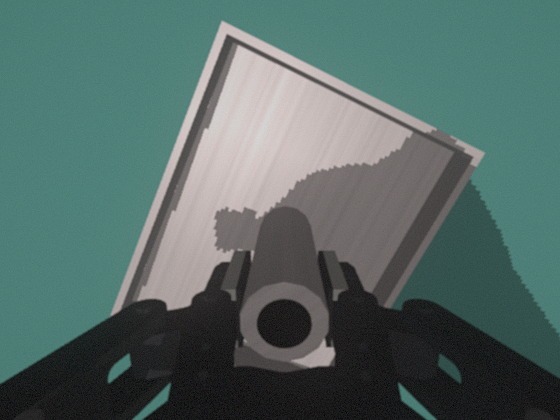

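The sleeve is inside the left-most tray (scene about 432,185), and contact came at TCP z 0.058, which matches a sleeve standing upright on the tray floor. I release it and back straight up.

```bash
python3 - <<'E'
from h import *
bot.move_gripper(.085); st()
bot.move_l([.523,.3275,.16],feed=.15); bot.dwell(.1); st(); look("w4")
# to lid view
bot.goto([.504,-.326,.22],down(.405-np.pi/2)); bot.dwell(.2); st(); look("w5")
cv2.imwrite("pics/s5.png",bot.read_camera("scene"))
m,im=look("w5b")
for d in bot.masks_of("wrist","lid_handle")[:1]: print(d["confidence"],d["location"],d["pixels"].sum()); np.save("lid5.npy",d["pixels"])
p=[.504,-.326,.409]
for P,col in ((boxpts(.158,.128,.014,.014),(0,0,255)),(boxpts(.08,.016,.05,.05),(255,0,0))):
    for q in proj(m,world(p,P)): cv2.circle(im,tuple(int(v) for v in q),2,col,-1)
cv2.imwrite("pics/w5o.png",im)
E
```

```text
t 12.27 [0.523  0.3275 0.0569] F [0.4 0.1 0.2] w 0.0849
t 13.20 [0.5223 0.3269 0.1587] F [ 0.6  0.1 -0.3] w 0.0852
t 15.79 [ 0.5044 -0.3254  0.2199] F [-0.4  0.4  0. ] w 0.0848
0.98 [282.7, 170.8] 19988
```

View pics/w4.png

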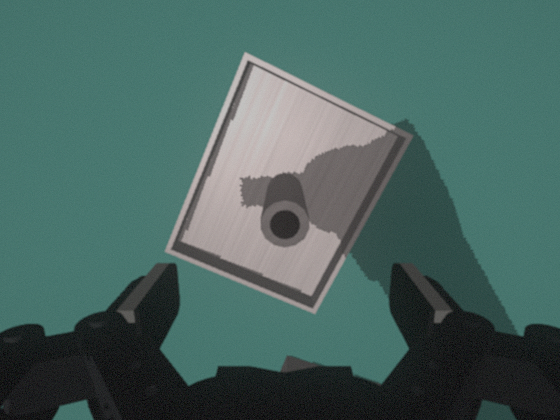

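View pics/w5o.png

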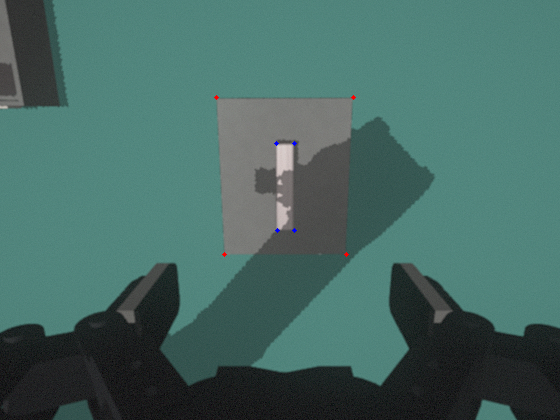

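View pics/s5.png

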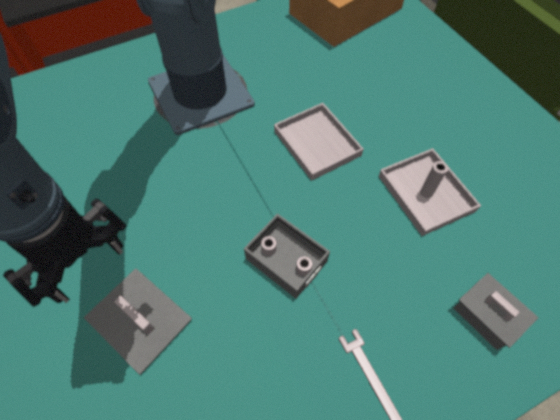

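```bash
python3 - <<'E'
from h import *
m=bot.camera_model("wrist"); k=np.load("lid5.npy").astype(float)
print(fit([(m,k)],lidm(.01),[.504,-.326,.409]))
o=down(.407-np.pi/2); x,y=.504,-.326
bot.move_l([x,y,.10],feed=.2,orientation=o); bot.move_l([x,y,.026],feed=.1); st()
bot.move_gripper(.01,squeeze=80); st()
bot.move_l([x,y,.06],feed=.08); bot.move_l([x,y,.16],feed=.2); bot.dwell(.2); st(); look("w6"); cv2.imwrite("pics/s6.png",bot.read_camera("scene"))
E
```

```text
(array([ 0.50365062, -0.3257301 ,  0.4037583 ]), np.float64(0.017123018909384845))
t 17.63 [ 0.5045 -0.3263  0.0265] F [ 0.6 -0.   0.1] w 0.0849
t 18.27 [ 0.5041 -0.3261  0.0264] F [-0.9  0.7  4.2] w 0.0146
t 19.70 [ 0.503  -0.3254  0.1583] F [-0.5  0.5 -3. ] w 0.0140
```

View pics/w6.png

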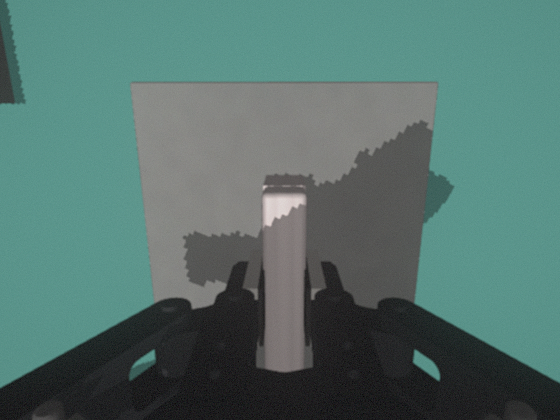

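View pics/s6.png

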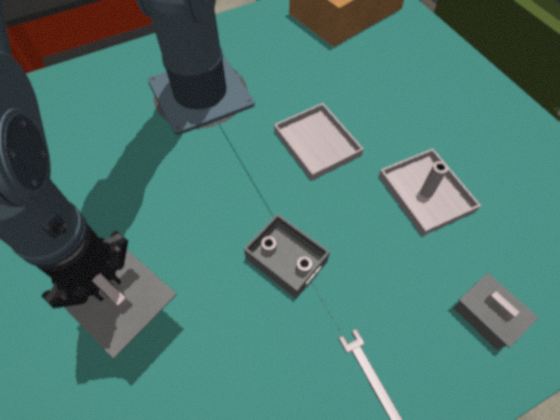

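```bash
python3 - <<'E'
from h import *
m=bot.camera_model("wrist"); s=bot.sense(); e=s["eef_pos"]; Rt=R.from_quat(s["eef_rot"]).as_matrix()
yaw=np.arctan2(Rt[1,0],Rt[0,0])+np.pi/2; print("yaw",yaw, Rt[2])
zl=e[2]+.019-.026+.0; zl=e[2]-.0264+.01
print(proj(m,world([e[0],e[1],yaw],boxpts(.158,.128,zl+.004,zl+.004))))
x,y=.5230,-.0215; o=down(.399-np.pi/2)
bot.goto([x,y,.16],o); bot.dwell(.2); st()
bot.move_l([x,y,.09],feed=.1); bot.dwell(.3); F0=st()["ft_force"][2]
look("w7"); cv2.imwrite("pics/s7.png",bot.read_camera("scene")); cv2.imwrite("pics/t7.png",bot.read_camera("top"))
E
```

```text
yaw 0.4070953525125698 [-0.00164576  0.00107494 -0.99999807]
[[407.59539385 397.45317835]
 [407.59539385 397.45317835]
 [165.34423097 397.31791094]
 [165.34423097 397.31791094]
 [443.12455352  80.48229781]
 [443.12455352  80.48229781]
 [130.87143206  80.68988479]
 [130.87143206  80.68988479]]
t 21.17 [ 0.5232 -0.023   0.1599] F [ 0.1 -0.  -3.1] w 0.0143
t 22.32 [ 0.5233 -0.0215  0.0904] F [-0.4 -0.6 -3.1] w 0.0146
```

View pics/s7.png

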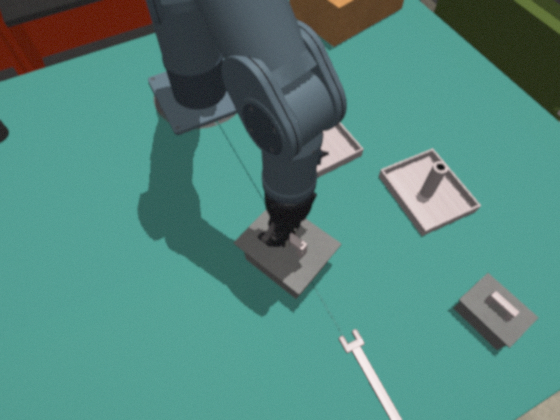

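```bash
python3 - <<'E'
from h import *
x,y=.5230,-.0215
F0=-3.1
bot.move_l([x,y,.072],feed=.06); bot.dwell(.1); st()
for z in np.arange(.070,.0615,-.001):
    bot.move_l([x,y,z],feed=.03); f=bot.sense()["ft_force"][2]
    print(round(z,4),f.round(1))
    if f-F0>7: break
bot.dwell(.2); st(); look("w8")
bot.move_gripper(.085); st()
bot.move_l([x,y,.13],feed=.12); bot.move_l([x,y,.24],feed=.2); bot.dwell(.2); st()
m,im=look("w9"); 
for P,col in ((boxpts(.158,.128,.054,.054),(0,0,255)),(boxpts(.08,.016,.09,.09),(255,0,0))):
    for q in proj(m,world([.523,-.0215,.397],P)): cv2.circle(im,tuple(int(v) for v in q),2,col,-1)
cv2.imwrite("pics/w9o.png",im)
d=bot.masks_of("wrist","lid_handle")
if d:
    k=d[0]["pixels"].astype(float); print(d[0]["confidence"],k.sum()); print(fit([(m,k)],lidm(.05),[.523,-.0215,.397]))
E
```

```text
t 23.02 [ 0.5231 -0.0214  0.072 ] F [-0.2 -0.2 -3.3] w 0.0145
0.07 -3.6
0.069 -3.9
0.068 -3.8
0.067 -3.6
0.066 2.7
0.065 14.2
t 24.72 [ 0.5232 -0.0215  0.0663] F [-5.2 -1.  14.4] w 0.0142
t 25.45 [ 0.523  -0.0215  0.0649] F [ 0.   0.6 -0.4] w 0.0849
t 27.04 [ 0.5221 -0.0215  0.2385] F [-0.7  0.4  0.1] w 0.0852
0.93 22819.0
(array([ 0.52296168, -0.02093356,  0.40055998]), np.float64(0.012525509787595304))
```

View pics/w9o.png

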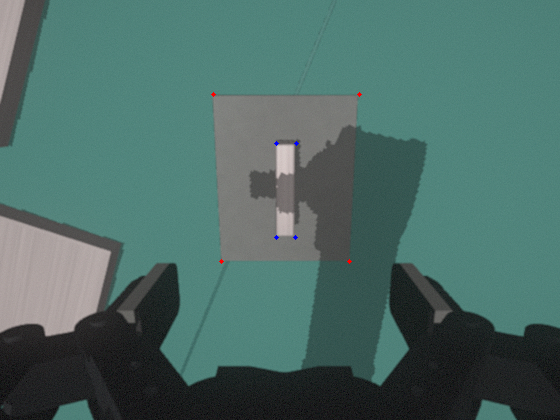

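The lid matches the seated pose to about 1 mm, at corners (213,95) to (350,261). I move clear and take a last look.

```bash
python3 - <<'E'
from h import *
bot.goto([.504,-.326,.25],down(.4-np.pi/2)); bot.dwell(.2); st()
im=bot.read_camera("scene"); cv2.imwrite("pics/s10.png",cv2.resize(im[120:320,220:520],None,fx=2.6,fy=2.6,interpolation=cv2.INTER_CUBIC))
m=bot.camera_model("scene"); d=bot.masks_of("scene","lid_handle")
print([(a["confidence"],a["location"]) for a in d])
print(proj(m,[[.523,-.0215,.083]]))
E
```

```text
t 28.51 [ 0.5047 -0.3244  0.2501] F [-0.2  0.1  0.1] w 0.0851
[(0.6, [285.3, 247.8])]
[[287.37978963 240.60265568]]
```

View pics/s10.png

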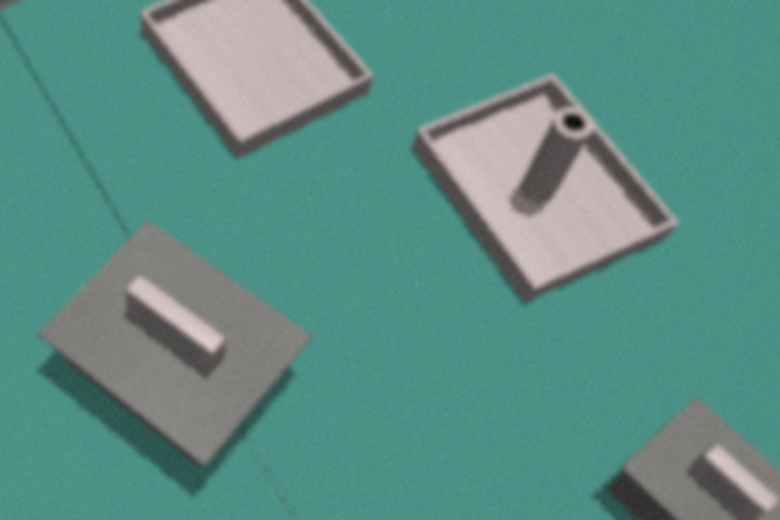

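```bash
python3 - <<'E'
from h import *
m=bot.camera_model("scene")
f=lambda P:((proj(m,P)-[220,120])*2.6).round()
print(f([[.523,.3275,.004],[.523,.3275,.099]]))
print(f(world([.523,-.0215,.398],boxpts(.158,.128,.054,.054))[::2]))
E
```

```text
[[537. 185.]
 [574. 118.]]Traceback (most recent call last):
  File "<stdin>", line 5, in <module>
  File "<stdin>", line 3, in <lambda>
  File "h.py", line 6, in proj
    p,_=cv2.projectPoints(np.asarray(P,float).reshape(-1,3),m["rvec"],m["tvec"],np.array([[m["fx"],0,m["cx"]],[0,m["fy"],m["cy"]],[0,0,1]]),None); return p.reshape(-1,2)
        ~~~~~~~~~~~~~~~~~^^^^^^^^^^^^^^^^^^^^^^^^^^^^^^^^^^^^^^^^^^^^^^^^^^^^^^^^^^^^^^^^^^^^^^^^^^^^^^^^^^^^^^^^^^^^^^^^^^^^^^^^^^^^^^^^^^^^^^^^
cv2.error: OpenCV(4.12.0) /io/opencv/modules/calib3d/src/calibration_base.cpp:1490: error: (-215:Assertion failed) npoints >= 0 && (depth == CV_32F || depth == CV_64F) in function 'projectPoints'
```

```bash
python3 - <<'E'
from h import *
m=bot.camera_model("scene")
f=lambda P:((proj(m,np.ascontiguousarray(P))-[220,120])*2.6).round()
print(f(world([.523,-.0215,.398],boxpts(.158,.128,.054,.055))[::2]).tolist())
bot.job_done(); st()
E
```

```text
[[37.0, 329.0], [148.0, 216.0], [205.0, 462.0], [313.0, 333.0]]
the job is handed in; nothing more can be done
the job is handed in; nothing more can be done
```

The long sleeve is out of the parts box and standing upright in the left-most tray. The lid is on the box, and I handed the job in at about 28.6 s of the 64 s allowed.

- **Sleeve:** It was the middle one of the three. I set it down near the middle of the tray. It touched the floor at TCP z 0.058, the height expected for an upright sleeve. The last scene picture shows it standing, and it leans no more than perspective accounts for. In that picture it reaches a few pixels lower than I predicted; I took this to be a reflection or shadow on the tray floor and did not check further.
- **Lid:** I lowered it until it made contact at TCP z 0.066, the height predicted for a seated lid, with the wrist force peaking at about 14 N. A wrist-camera fit after release puts the lid about 1 mm and less than 0.01 rad from the box's measured pose. In the last scene picture the lid corners lie within about 2 original pixels of a flat, seated plate.
- **Disagreements:** The network's "lid_handle" spot in the last scene picture was 7 pixels off the projected handle. It marks the middle of the whole lid rather than the bar, so I set it aside. I took no second look after the hand-in.

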